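Tip the gourd cradle up and pin it

TASK

Tip the gourd's tilting cradle up off its rest and lock it at the yellow-marked hole of its index drum: stand the red-handled locking pin from the tool block in the brass guide, raise the cradle by its black grip until you feel the pin drop into that hole, stop there without straining against the pin, and leave the pin pushed fully home and everything let go. The cradle is grip-heavy: never let it fall back onto its rest. Leave the other things on the bench where they are.

Things in the scene. Friction and masses are not known exactly. Their poses are not given: they have to be found in the camera images.
- stand: Green trunnion stand, fixed to the bench. Origin: centre of the underside of its 270 x 300 mm base plate (12 mm thick); z up; y along the trunnion axis, which lies 105 mm above the bench through x = 0; the cradle's black grip is on the -x side. Two cheeks at y = +-94 mm. Between them hangs the gourd (112 mm bowl, short neck up), clasped in the cradle's two-armed aluminium yoke.
- drum_top (a point): Highest point of the index drum's rim, under the guide's hole: in the stand's frame x = 0, y = 117 mm, 170 mm above the bench; does not move. The drum (65 mm radius, 26 mm wide) is clamped on the cradle's shaft outside the left (+y) cheek and turns with it. Its rim is smooth but for two holes 16 mm wide, one with yellow and one with blue painted edges.
- bush_mouth (a point): Centre of the top of the brass guide: a fixed 46 x 46 x 40 mm block on the stand above the drum, with a vertical 15.6 mm through hole. Its top is 213 mm above the bench; the drum's rim passes 3 mm below its underside. A pin standing in it rides on the rim and drops about 19 mm when a hole comes under it.
- cradle (a joint): Tilt of the cradle in rad: 0 = on its rest (at the start), growing as the grip is raised, up to 1.75. The drum's clamping differs from job to job: the yellow hole is under the guide at some tilt from 0.35 to 1.05, the blue one 1.05 further. A pinned cradle has 0.03 to 0.05 rad of play either way; unpinned it always sinks back to its rest: 1 to 5 N at the grip hold it up.
- grip_mid (a point): Middle of the cradle's black rubber grip, on its centre line: a round sleeve, 20 mm diameter, 120 mm long, spinning freely on a spindle parallel to the trunnion axis and 150 mm from it. At tilt t it lies at x = -150 cos t, y = 0, z = 105 + 150 sin t mm in the stand's frame. The yoke's arms hold its ends at y = +-78 mm.
- lock_pin: Loose locking pin, 112 mm long, 0.15 kg. Origin: centre of the underside of its steel collar (34 mm wide, 6 mm thick); z towards the red handle (round, 28 mm wide, 6 to 50 mm above the origin). Below: shank 14 mm wide, 62 mm long, last 8 mm tapered. Starts upright in the tool block, collar on its top. Riding on the drum, the collar is 19 mm above the guide; fully home, it sits on the guide.
- tool_block: Wooden block 74 (x) x 200 (y) x 68 mm high with three 16 mm holes through its middle line at y = -60, 0 and +60 mm; the pin and two palm gouges stand in them in any order. Origin: centre of its underside. It is fixed.
- gouge_a: Palm gouge with a dark orange wooden handle (30 mm wide, 60 mm above the block) standing in the tool block. Bystander. Origin: at the block's top face on its axis.
- gouge_b: Palm gouge with a pale wooden handle, same size. Bystander.
- stain_jar: Amber glass jar of stain, 68 mm diameter, 85 mm high. Bystander. Origin: centre of its underside.
- brush: Flat brush lying on the bench. Bystander.
- gourd_bowl: Cut gourd bowl, 116 mm diameter, 66 mm high. Bystander. Origin: centre of its underside.
- sanding_block: Cork sanding block 100 x 60 x 30 mm. Bystander. Origin: centre of its underside.
- mallet: Wooden mallet lying on the bench, head 66 mm diameter. Bystander.

How it is judged:
On the way, in this order (a step that is already met when the one before it is completed fails the run):
1. the pin stands in the brass guide (horizontal distance between lock_pin and bush_mouth below 0.008 m and z of lock_pin in the frame of bush_mouth below 0.03 m and angle between lock_pin's own z axis and vertical below 0.2 rad), for 0.2 s.
2. the cradle is up and the pin has dropped into the yellow-marked hole (value of joint cradle between 0.3 and 1.12 rad and z of lock_pin in the frame of bush_mouth below 0.012 m), for 0.2 s.
At the end, for the whole second after the job is handed in: The cradle is up with the pin in the yellow-marked hole (tilt between 0.30 and 1.12 rad; the blue hole lies beyond) and the pin is fully home: upright within 5 degrees, its collar within 4 mm of the guide's top and 4 mm of its centre; all at rest (value of joint cradle between 0.3 and 1.12 rad and z of lock_pin in the frame of bush_mouth below 0.004 m and horizontal distance between lock_pin and bush_mouth below 0.004 m and angle between lock_pin's own z axis and vertical below 0.09 rad and linear speed of lock_pin below 0.02 m/s and velocity of joint cradle between -0.03 and 0.03 rad/s); the robot touches nothing.
It fails at once if the cradle was let fall back (sinking faster than 2 rad/s) (velocity of joint cradle below -2 rad/s).
It fails at once if the cradle was forced against the pin (more than 60 N between them) (contact force between lock_pin and cradle above 60 N).
It fails at once if a gouge was pulled out or knocked over (distance of any of gouge_a, gouge_b from where it was at the start of the episode above 0.02 m).
It fails at once if another thing on the bench was shifted by more than 30 mm (distance of any of stain_jar, brush, gourd_bowl, sanding_block, mallet from where it was at the start of the episode above 0.03 m).
It also fails if it takes over 72 s, if anything falls off the work surface, if the arm or the gripper's body presses on something with over 40 N, if the wrist force passes 120 N, or if a joint passes its speed limit or range.

ROBOT

A 6-joint arm with a two-finger parallel gripper is mounted at the origin on the work surface. World frame = base frame: x ahead of the robot, y to its left, z up, the work surface at z = 0. Lengths are in m, angles in rad, forces in N, time in s.
With the tool pointing down it reaches from about 0.325 to 0.9 m from the base axis. Payload 3.5 kg.
Tool frame: the origin (TCP) lies on the centre line of the jaws, within the pads' length; the fingertips stand 25 mm ahead of it and the grasp point (between the pads) lies 6 mm ahead of it; z points along the fingers, y is the line along which they close (so a half turn about z gives the same grasp; the last joint's range is limited). The gripper opens to 85 mm and grips with 20 to 120 N. Pads are 22 mm wide; open, the fingers measure 114 mm over their backs; the gripper's body (76 mm by 85 mm) begins 54 mm behind the grasp point. The pads swing forward as they close: fully open they stand 13 mm farther back than shut.
Start: joints at [-1.283, 0.276, -0.026, 1.268, 0, 1.467], TCP at [0.238, -0.578, 0.256] pointing down, gripper open.
Joint ranges: [-3.12, 3.12], [-0.85, 1.88], [-1.08, 1.24], [-1.95, 2.15], [-1.57, 1.53], [-3.14, 3.14]. Speed limits (rad/s): [2.57, 2.57, 3.14, 3.14, 3.14, 3.14].

INTERFACE

Orientations are given as a 3x3 rotation matrix whose columns are the frame's x, y, z axes.
In Python, from rig import manip gives the robot as it stands. Calls block until the motion is done:
- manip.goto(position, orientation): joint-space move of the TCP to a pose.
- manip.move_l(position, ori=None, v=0.15, until_force=None): straight line of the TCP; ori=None keeps the orientation; v is the mean speed in m/s. With until_force (N) it stops when the force on the tool has changed by that much, and returns True; else False.
- manip.goto_joints(angles): joint-space move.
- manip.ungrasp() and manip.grasp(): open the fingers fully, or close them until they stop; the grip force is fixed at half the most.
- manip.sleep(seconds).
- manip.solve_ik(position, orientation): joint angles nearest the present ones, or None.
- manip.get_obs(): the state.
- manip.get_image(name): name is "side" or "top" or "wrist"; returns the picture (480x640x3 uint8, red, green, blue); there is no depth.
- manip.get_calibration(name): a dict with "K" (3x3 intrinsics, pixels), "camera_from_world" (4x4, takes a point from world to camera coordinates); the wrist camera has in their place "tool_from_camera" (4x4, takes a point from camera to tool coordinates, whose origin is the TCP and whose axes are the flange's). Camera axes: x right, y down, z forward; pixel columns grow to the right and rows downward; lengths in m; the calibration is good to about 2 mm. A picture is of the moment at which its call begins: read the wrist's pose just before it. get_calibration takes no time and is no camera call.
A pose or a line that the arm cannot do raises manip.IKError and nothing moves.
- manip.finish_job(): hands the job in; it is judged then, once.
The state is a dict: "time_s": time; "q": joint angles; "joint_velocities": joint speeds; "effort": joint torques, N m; "tool_pos": TCP position; "orientation": TCP orientation; "wrist_force": force on the tool from outside, world axes, zero at the start; "torque": the same for the moment, N m; "finger_gap": finger opening in m; "grasp_force": force on a finger pad.
Only numpy, scipy, OpenCV 4.12 (cv2) and the standard library are available. Lean on these libraries where they do the work, as an engineer would, in place of code of your own. Each camera call takes 0.05 s, during which the arm holds its last target. There are 200 camera calls.

## Working session

There is one attempt and no reset: what is moved stays moved. The work goes in short steps, each a Python script; the robot and the scene stay as the last script left them, time stands still between calls to the robot, and variables do not carry over. Pictures are saved under pics/ and viewed, at most 10 in all, crops included, and the job is handed in when it is done.

```bash
ls; mkdir -p pics; python3 - <<'E'
from rig import manip
import cv2
for n in("side","top"):
    im=manip.get_image(n); cv2.imwrite(f"pics/{n}0.png",im[:,:,::-1]); c=manip.get_calibration(n); print(n,c["K"].round(1).tolist(),c["camera_from_world"].round(4).tolist())
print(manip.get_calibration("wrist")); o=manip.get_obs(); print(o["orientation"].round(3) if hasattr(o["orientation"],'round') else o["orientation"], o["time_s"])
E
```

```text
pics
side [[565.5, 0.0, 317.7], [0.0, 565.5, 236.0], [0.0, 0.0, 1.0]] [[0.9991, -0.0338, 0.0243, -0.5076], [0.0038, -0.5068, -0.862, 0.1271], [0.0414, 0.8614, -0.5063, 1.5324], [0.0, 0.0, 0.0, 1.0]]
top [[457.1, 0.0, 312.7], [0.0, 457.1, 239.7], [0.0, 0.0, 1.0]] [[-0.0172, -0.9997, 0.0183, -0.005], [-0.9902, 0.0145, -0.1386, 0.5189], [0.1383, -0.0205, -0.9902, 1.1867], [0.0, 0.0, 0.0, 1.0]]
{'K': array([[420.01974073,   0.        , 319.88018727],
       [  0.        , 420.01974073, 239.10084241],
       [  0.        ,   0.        ,   1.        ]]), 'tool_from_camera': array([[-3.53454678e-04, -9.56990360e-01, -2.90119503e-01,
         7.37105078e-02],
       [ 9.99999741e-01, -1.56506320e-04, -7.02053965e-04,
        -6.16419025e-04],
       [ 6.26453341e-04, -2.90119677e-01,  9.56990168e-01,
        -1.17124039e-01],
       [ 0.00000000e+00,  0.00000000e+00,  0.00000000e+00,
         1.00000000e+00]])}
[[ 0.925  0.381 -0.001]
 [ 0.381 -0.925  0.002]
 [ 0.    -0.002 -1.   ]] 0.1
```

View pics/top0.png

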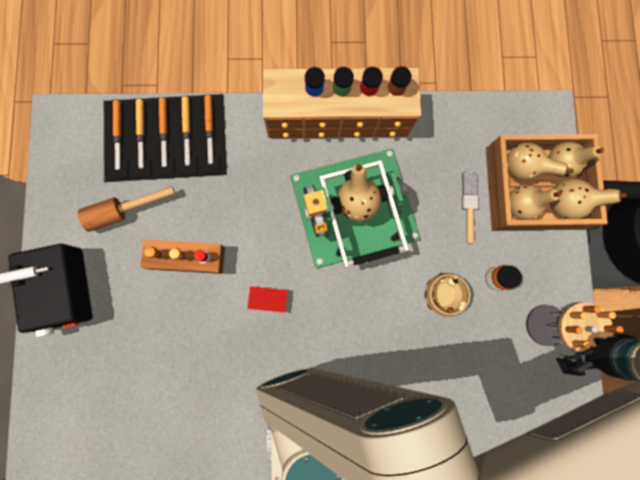

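View pics/side0.png

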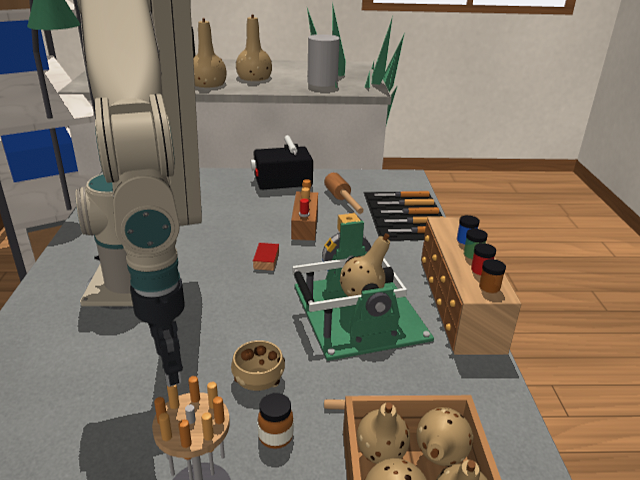

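The top view shows the red pin handle at about (200,256), in the right-hand hole of the tool block. The brass guide is at about (316,200), the black grip at about (379,254), and the green base plate spans about (292,176) to (418,240). The side view agrees and shows the guide at about (348,217).

```bash
cat > h.py <<'E'
import numpy as np, cv2
from rig import manip
def ray(name,uv,z,pose=None):
    c=manip.get_calibration(name)
    if name=="wrist":
        p,R=pose; T=np.eye(4); T[:3,:3]=R; T[:3,3]=p; W=T@c["tool_from_camera"]
    else: W=np.linalg.inv(c["camera_from_world"])
    d=W[:3,:3]@np.linalg.solve(c["K"],[*uv,1.]); o=W[:3,3]
    return o+d*(z-o[2])/d[2]
def hsv(im): return cv2.cvtColor(im,cv2.COLOR_RGB2HSV)
def blobs(m,amin=30):
    n,_,s,c=cv2.connectedComponentsWithStats(m.astype(np.uint8))
    return [(int(s[i,4]),s[i,:4].tolist(),c[i]) for i in range(1,n) if s[i,4]>=amin]
def wrist():
    o=manip.get_obs(); return manip.get_image("wrist"),(np.array(o["tool_pos"]),np.array(o["orientation"]))
def down(yaw): # tool x along yaw, z down
    c,s=np.cos(yaw),np.sin(yaw); return np.array([[c,s,0],[s,-c,0],[0,0,-1.]])
E
python3 - <<'E'
from h import *
im=cv2.imread("pics/top0.png")[:,:,::-1].copy(); H=hsv(im)
roi=np.zeros(im.shape[:2],bool); roi[130:310,130:430]=1
red=cv2.inRange(H,(0,180,100),(6,255,255))>0
for b in blobs(red&roi): print("red",b,ray("top",b[2],.112).round(3))
g=(cv2.inRange(H,(60,80,40),(90,255,255))>0)&roi
m=cv2.morphologyEx(g.astype(np.uint8),cv2.MORPH_CLOSE,np.ones((9,9)))
cs=max(cv2.findContours(m,0,2)[0],key=cv2.contourArea); box=cv2.boxPoints(cv2.minAreaRect(cs))
for p in box: print("corner",p,ray("top",p,.012).round(3))
ye=(cv2.inRange(H,(20,150,150),(30,255,255))>0)&roi
for b in blobs(ye,15): print("yel",b,ray("top",b[2],.213).round(3))
bl=(cv2.inRange(H,(0,0,0),(179,255,45))>0)&roi
for b in blobs(bl): print("blk",b,ray("top",b[2],.110).round(3))
wd=(cv2.inRange(H,(7,120,80),(18,255,255))>0)&roi
for b in blobs(wd,200): print("wood",b,ray("top",b[2],.068).round(3))
E
```

```text
red (110, [194, 250, 13, 11], array([199.52727273, 255.16363636])) [0.474 0.27  0.112]
red (762, [248, 287, 39, 23], array([267.06430446, 298.67585302])) [0.364 0.103 0.112]
corner [290.252   175.41327] [0.704 0.046 0.012]
corner [394.10724 146.76355] [ 0.783 -0.248  0.012]
corner [419.831   240.01215] [ 0.517 -0.307  0.012]
corner [315.97577 268.66187] [ 0.443 -0.021  0.012]
yel (241, [305, 191, 21, 22], array([314.50622407, 201.96680498])) [ 0.582 -0.015  0.213]
blk (3365, [130, 130, 96, 50], array([177.03179792, 154.86092125])) [0.733 0.332 0.11 ]
blk (30, [345, 172, 5, 8], array([347.3       , 175.53333333])) [ 0.673 -0.103  0.11 ]
blk (82, [379, 185, 9, 16], array([383.07317073, 193.        ])) [ 0.626 -0.194  0.11 ]
blk (117, [331, 197, 11, 17], array([336.30769231, 205.05982906])) [ 0.597 -0.073  0.11 ]
blk (262, [354, 247, 44, 17], array([375.48854962, 255.35496183])) [ 0.467 -0.168  0.11 ]
wood (983, [268, 130, 143, 8], array([335.72431333, 133.06917599])) [ 0.804 -0.08   0.068]
wood (1297, [338, 164, 43, 57], array([359.26676947, 194.61757903])) [ 0.633 -0.138  0.068]
wood (207, [130, 188, 44, 21], array([152.19323671, 197.58454106])) [0.632 0.406 0.068]
wood (1989, [141, 240, 81, 33], array([179.45801911, 255.93966817])) [0.477 0.332 0.068]
```

```bash
python3 - <<'E'
from h import *
out=[]
def go(p,yaws):
    best=None
    q0=np.array(manip.get_obs()["q"])
    for y in yaws:
        q=manip.solve_ik(p,down(y))
        if q is not None:
            d=np.abs(np.array(q)-q0).max()
            if best is None or d<best[0]: best=(d,y)
    print(p,best); manip.goto(p,down(best[1])); manip.sleep(.3)
    return best[1]
th=.235
for n,p,y in(("guide",[.585,-.019,.38],[th-np.pi/2,th+np.pi/2]),("pin",[.474,.27,.26],[-np.pi/2,np.pi/2])):
    go(p,y); im,pose=wrist(); cv2.imwrite(f"pics/w_{n}.png",im[:,:,::-1]); np.savez(f"pics/w_{n}.npz",p=pose[0],R=pose[1])
a=cv2.imread("pics/w_guide.png");b=cv2.imread("pics/w_pin.png")
cv2.imwrite("pics/w_both.png",cv2.resize(np.vstack([a,b]),(400,600)) if 0 else np.hstack([cv2.resize(a,(400,300)),cv2.resize(b,(400,300))]))
print(manip.get_obs()["time_s"])
E
```

```text
[0.585, -0.019, 0.38] (np.float64(1.1405084344502476), 1.8057963267948964)
[0.474, 0.27, 0.26] (np.float64(0.7771708913043232), 1.5707963267948966)
4.4417
```

View pics/w_both.png

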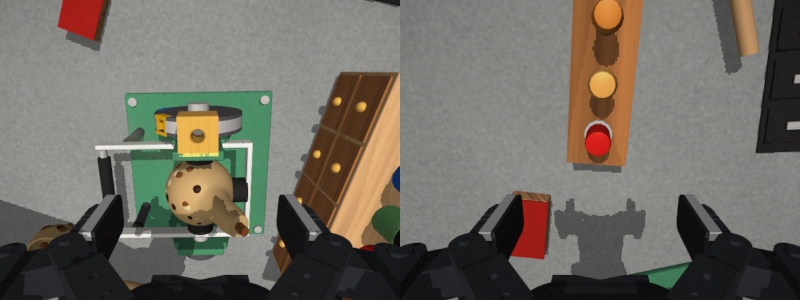

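The left half is the guide view: the dark hole is at full-resolution (317,218), and the yellow drum mark is well round on the grip side. The right half shows the red pin at (317,229), upright in the block. I'll refine both positions by colour masks and grasp the pin.

```bash
cat > m.py <<'E'
from h import *
def load(n):
    d=np.load(f"pics/w_{n}.npz"); return cv2.imread(f"pics/w_{n}.png")[:,:,::-1].copy(),(d["p"],d["R"])
im,pose=load("guide"); H=hsv(im)
ye=cv2.inRange(H,(17,120,120),(30,255,255))
box=max([b for b in blobs(ye>0,300) if abs(b[2][0]-317)<60 and abs(b[2][1]-215)<60],key=lambda b:b[0])
x,y,w,h=box[1]; sub=im[190:245,290:345].max(2); 
dk=(im.max(2)<150); r=np.zeros_like(dk); r[203:233,300:334]=1
hole=max(blobs(dk&r,15),key=lambda b:b[0]); G=ray("wrist",hole[2],.213,pose); print("hole",hole,G.round(4),"box",box)
im,pose=load("pin"); H=hsv(im); red=(cv2.inRange(H,(0,170,60),(6,255,255))>0); red[:,:280]=0; red[:,360:]=0
b=max(blobs(red,100),key=lambda b:b[0]); print("red",b)
# bright cap = top face
v=im[:,:,0]; print("Rvals",np.percentile(v[red],[5,25,50,75,95]))
for n,uv,z in(("centroid",b[2],.1),("cen@top",b[2],.118)): print(n,ray("wrist",uv,z,pose).round(4))
cv2.imwrite("pics/crop.png",np.hstack([cv2.resize(load(n)[0][170:270,265:370,::-1],None,fx=3.5,fy=3.5,interpolation=0) for n in("guide","pin")]))
E
python3 m.py
```

```text
hole (364, [305, 207, 22, 22], array([315.78846154, 217.48351648])) [ 0.5807 -0.0161  0.213 ] box (4441, [282, 178, 68, 73], array([316.03174961, 213.03400135]))
red (1673, [296, 199, 42, 51], array([316.47101016, 224.5971309 ]))
Rvals [110. 137. 206. 213. 220.]
centroid [0.4719 0.2704 0.1   ]
cen@top [0.4721 0.2751 0.118 ]
```

View pics/crop.png

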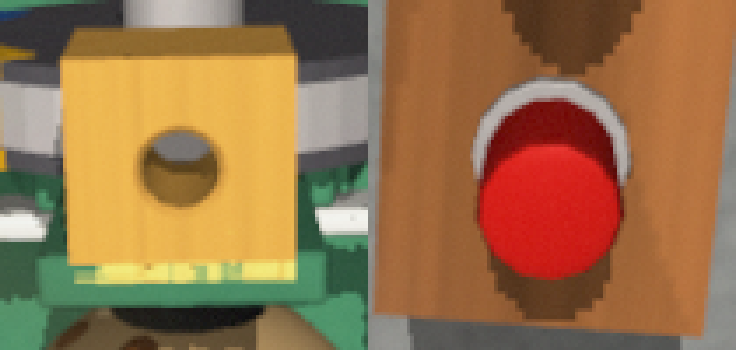

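The crops show the hole centre at full-resolution (316,218) and the pin's bright top face at (317,230). Next I grasp the pin, lift it and carry it over the guide.

```bash
python3 - <<'E'
from m import *
top=red&(im[:,:,0]>180); b=max(blobs(top,100),key=lambda b:b[0]); P=ray("wrist",b[2],.118,pose); print(b,P.round(4))
manip.move_l([P[0],P[1],.20]); 
print(manip.move_l([P[0],P[1],.106],v=.1,until_force=10))
manip.grasp(); o=manip.get_obs(); print(o["finger_gap"],o["grasp_force"],o["tool_pos"],o["wrist_force"])
p=o["tool_pos"]
manip.move_l([p[0],p[1],.345],v=.15)
yaw=th=.235+np.pi/2
manip.goto([G[0],G[1],.35],down(yaw)); manip.sleep(.3)
o=manip.get_obs(); print(o["finger_gap"],o["tool_pos"],o["wrist_force"],o["time_s"])
im,pose=wrist(); cv2.imwrite("pics/w_held.png",im[:,:,::-1]); np.savez("pics/w_held.npz",p=pose[0],R=pose[1])
s=manip.get_image("side");cv2.imwrite("pics/s_held.png",cv2.resize(s[120:300,230:430,::-1],None,fx=2,fy=2))
E
```

```text
hole (364, [305, 207, 22, 22], array([315.78846154, 217.48351648])) [ 0.5807 -0.0161  0.213 ] box (4441, [282, 178, 68, 73], array([316.03174961, 213.03400135]))
red (1673, [296, 199, 42, 51], array([316.47101016, 224.5971309 ]))
Rvals [110. 137. 206. 213. 220.]
centroid [0.4719 0.2704 0.1   ]
cen@top [0.4721 0.2751 0.118 ]
(1148, [297, 211, 39, 38], array([316.16724739, 229.56097561])) [0.4718 0.2718 0.118 ]
False
0.026360943854637837 58.986634612083435 [0.47223416 0.27195508 0.10639975] [0.0463181  0.13786305 2.31540838]
0.026577509698091875 [ 0.58058792 -0.01515676  0.35008976] [-0.68777574  0.05870332 -0.62969661] 9.8667
```

View pics/w_held.png

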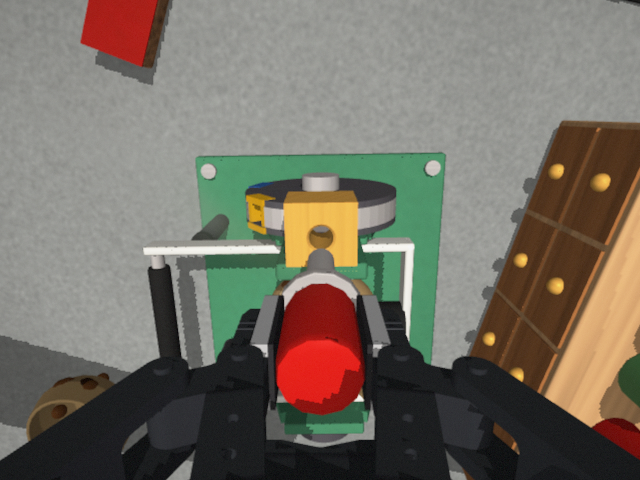

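The pin is held upright, with its cap centre at about (320,378). The guide hole shows at (320,237), just beyond the pin tip at (320,255). I'll compute the remaining offset and insert.

```bash
python3 - <<'E'
from h import *
d=np.load("pics/w_held.npz"); pose=(d["p"],d["R"]); im=cv2.imread("pics/w_held.png")[:,:,::-1].copy()
r=np.zeros(im.shape[:2],bool); r[222:252,304:338]=1
hb=max(blobs((im.max(2)<150)&r,15),key=lambda b:b[0]); G=ray("wrist",hb[2],.213,pose)
H=hsv(im); red=(cv2.inRange(H,(0,170,60),(6,255,255))>0)&(im[:,:,0]>180); red[:260]=0; red[:,:270]=0; red[:,370:]=0
rb=max(blobs(red,100),key=lambda b:b[0]); e=cv2.fitEllipse(max(cv2.findContours(red.astype(np.uint8),0,2)[0],key=cv2.contourArea)); P=ray("wrist",e[0],pose[0][2]+.012,pose)
print(hb,G.round(4),"\n",rb,e,P.round(4),pose[0].round(4))
E
```

```text
(449, [309, 226, 24, 26], array([320.67260579, 237.76614699])) [ 0.5811 -0.0166  0.213 ] 
 (3789, [277, 339, 83, 65], array([314.41488519, 370.02164159])) ((314.1255798339844, 370.4093017578125), (59.221710205078125, 82.06800079345703), 66.21224212646484) [ 0.5781 -0.0127  0.3621] [ 0.5806 -0.0152  0.3501]
```

```bash
python3 - <<'E'
from h import *
T=np.array([.5812,-.0163])
cmd=T.copy()
manip.move_l([*cmd,.325],v=.1); manip.sleep(.2); 
for _ in range(2):
    p=np.array(manip.get_obs()["tool_pos"]); cmd+=T-p[:2]; manip.move_l([*cmd,.322],v=.05); manip.sleep(.2)
print(np.array(manip.get_obs()["tool_pos"]).round(4),cmd)
offs=[(0,0)]+[(r*np.cos(a),r*np.sin(a)) for r in(.002,.0035) for a in np.arange(0,6.28,np.pi/3)]
for dx,dy in offs:
    c=cmd+[dx,dy]; manip.move_l([*c,.317],v=.06)
    hit=manip.move_l([*c,.272],v=.04,until_force=8)
    o=manip.get_obs(); z=o["tool_pos"][2]; print((round(dx,4),round(dy,4)),hit,np.round(o["tool_pos"],4),np.round(o["wrist_force"],1))
    if z<.300: break
    if o["time_s"]>32: break
print(o["time_s"])
E
```

```text
[ 0.5812 -0.0163  0.322 ] [ 0.58119112 -0.01630441]
(0, 0) False [ 0.5814 -0.0164  0.2724] [-0.2 -0.2 -1.7]
12.9917
```

```bash
python3 - <<'E'
from h import *
manip.ungrasp(); manip.sleep(.2); p=manip.get_obs()["tool_pos"]
manip.move_l([p[0],p[1],.36],v=.2)
im,pose=wrist(); cv2.imwrite("pics/w_a.png",im[:,:,::-1])
manip.goto([.4646,-.1667,.25],down(.249+np.pi/2)); manip.sleep(.3)
im2,pose=wrist(); np.savez("pics/w_grip.npz",p=pose[0],R=pose[1]); cv2.imwrite("pics/w_grip.png",im2[:,:,::-1])
s=manip.get_image("side"); cv2.imwrite("pics/s1.png",s[:,:,::-1])
cv2.imwrite("pics/v.png",np.hstack([cv2.resize(im2,(400,300)),cv2.resize(s[150:390,200:520],(400,300))])[:,:,::-1])
o=manip.get_obs(); print(o["time_s"],pose[0],o["wrist_force"])
E
```

```text
15.725 [ 0.46565786 -0.16634699  0.250702  ] [ 0.04355794  0.43447651 -0.77471963]
```

View pics/v.png

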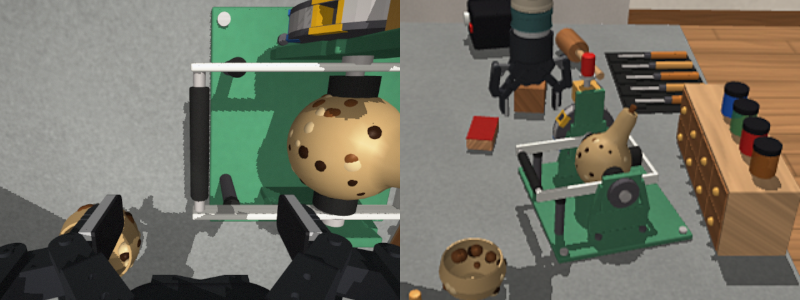

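Left half: the black sleeve is upright in the picture at about full-resolution (318,229), and the rest posts are well to either side of its middle. Right half: the pin stands in the guide with its red handle at about full-resolution (350,200). I'll measure the grip, then grasp it.

```bash
python3 - <<'E'
from h import *
d=np.load("pics/w_grip.npz"); pose=(d["p"],d["R"]); im=cv2.imread("pics/w_grip.png")[:,:,::-1].copy()
r=np.zeros(im.shape[:2],bool); r[125:335,300:338]=1
b=max(blobs((im.max(2)<60)&r,100),key=lambda b:b[0]); x,y,w,h=b[1]
P=ray("wrist",(x+w/2,y+h/2),.105,pose); A=ray("wrist",(x+w/2,y),.108,pose); B=ray("wrist",(x+w/2,y+h),.108,pose)
print(b,P.round(4),A.round(4),B.round(4),np.linalg.norm(A-B))
f=np.array([.4646,-.1667]); 
if np.linalg.norm(P[:2]-f)<.012:
    manip.move_l([P[0],P[1],.16],v=.15); print(manip.move_l([P[0],P[1],.111],v=.08,until_force=8))
    manip.grasp(); manip.sleep(.2); o=manip.get_obs(); print(o["finger_gap"],o["grasp_force"],np.round(o["tool_pos"],4),np.round(o["wrist_force"],1),o["time_s"])
    s=manip.get_image("side"); cv2.imwrite("pics/s2.png",s[:,:,::-1])
    red=(cv2.inRange(hsv(s),(0,170,60),(6,255,255))>0); print([x for x in blobs(red) if 320<x[2][0]<380])
E
```

```text
(5426, [303, 139, 32, 183], array([318.73295245, 227.48857353])) [ 0.4647 -0.1658  0.105 ] [ 0.4504 -0.1095  0.108 ] [ 0.4807 -0.2283  0.108 ] 0.12252850942348012
False
0.018467775558095124 58.47289323806763 [ 0.4649 -0.1658  0.1113] [-0.1  0.9  4.5] 18.0583
[(189, [345, 192, 11, 19], array([349.93121693, 201.06878307]))]
```

```bash
cat > lift.py <<'E'
from h import *
p0=np.array([.4649,-.1658,.1113]); th=.249; xs=np.array([np.cos(th),np.sin(th),0])
def at(t): return p0+.15*((1-np.cos(t))*xs+np.array([0,0,np.sin(t)]))
def redpos():
    s=manip.get_image("side"); red=(cv2.inRange(hsv(s),(0,170,60),(6,255,255))>0)
    c=[x for x in blobs(red,20) if 330<x[2][0]<370 and 170<x[2][1]<240]
    return (s,)+((c[0][0],c[0][1][1],c[0][1][1]+c[0][1][3]) if c else (0,0,0))
E
python3 - <<'E'
from lift import *
for t in (.07,.14,.21,.28):
    manip.move_l(at(t),v=.06)
    o=manip.get_obs(); print(t,np.round(o["wrist_force"],1),np.round(o["tool_pos"]-at(t),4))
t=.28; why=None
_,a0,t0,b0=redpos(); print("red",a0,t0,b0)
while t<1.1:
    t+=.02; hit=manip.move_l(at(t),v=.03,until_force=7)
    o=manip.get_obs(); s,a,tp,bt=redpos(); f=np.array(o["wrist_force"])
    print(round(t,2),np.round(f,1),a,tp,bt,"HIT" if hit else "",round(o["time_s"],1))
    if hit or (a and tp-t0>=5) or np.linalg.norm(f)>14: break
cv2.imwrite("pics/s3.png",s[:,:,::-1]); print(np.round(o["tool_pos"]-at(t),4))
E
```

```text
0.07 [ 0.7 -0.9 -2. ] [ 0.     -0.      0.0001]
0.14 [ 1.9 -1.2 -2.2] [ 0.0001 -0.      0.0004]
0.21 [ 1.1 -1.  -2.7] [ 0.0001 -0.      0.0004]
0.28 [ 1.5 -0.7 -2.3] [0.0001 0.     0.0004]
red 192 192 211
0.3 [ 1.4 -0.8 -2.2] 177 192 211  19.7
0.32 [ 1.  -0.7 -2.4] 179 192 211  20.0
0.34 [ 1.6 -0.9 -2.9] 180 192 211  20.3
0.36 [ 1.2 -0.9 -3.2] 174 192 211  20.6
0.38 [ 1.8 -1.3 -2.8] 175 192 211  20.9
0.4 [ 1.3 -1.1 -2.7] 180 192 211  21.2
0.42 [ 1.  -1.2 -1.9] 182 192 211  21.5
0.44 [ 0.6 -0.5 -2.4] 178 192 211  21.8
0.46 [ 1.4 -1.7 -1.6] 181 192 211  22.1
0.48 [ 0.7 -0.8 -2.8] 181 192 211  22.4
0.5 [ 0.6 -1.  -1.3] 182 192 211  22.7
0.52 [ 0.7 -1.5 -1.8] 179 192 211  23.0
0.54 [-0.6 -1.1 -2.8] 180 192 211  23.3
0.56 [ 0.1 -1.4 -0.8] 180 192 211  23.6
0.58 [-0.5 -1.6 -2.5] 181 192 211  23.9
0.6 [ 0.1 -1.1 -1.4] 178 192 211  24.2
0.62 [ 0.1 -1.3 -2.1] 182 192 211  24.5
0.64 [-1.1 -1.3 -1.6] 179 192 211  24.8
0.66 [-0.7 -0.9 -1.6] 182 192 211  25.1
0.68 [-0.4 -1.3 -1.2] 180 192 211  25.4
0.7 [-1.3 -1.  -1.4] 180 192 211  25.7
0.72 [-0.9 -0.6 -0.6] 189 191 211  26.0
0.74 [-1.8 -0.4  0.3] 197 191 211  26.3
0.76 [-2.4 -0.1 -0.2] 181 191 211  26.6
0.78 [-1.7 -0.3 -0.2] 184 191 211  26.9
0.8 [-2.  -0.2 -0.1] 179 192 211  27.2
0.82 [-2.3  1.  -0.2] 176 192 211  27.5
0.84 [-3.6  0.4  0.6] 163 192 211  27.8
0.86 [-3.4  0.3  1.7] 148 192 210  28.1
0.88 [-2.9  1.5  3.1] 129 195 211  28.4
0.9 [-2.5  1.5  1.9] 60 199 207  28.7
[0.0002 0.0001 0.0002]
```

```bash
python3 - <<'E'
from h import *
s=cv2.imread("pics/s3.png"); t=manip.get_image("top"); cv2.imwrite("pics/t3.png",t[:,:,::-1])
cv2.imwrite("pics/v2.png",np.hstack([cv2.resize(s[150:330,270:430],(400,450)),cv2.resize(t[150:290,260:385,::-1],(400,450))]))
E
```

```text
(no output)
```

View pics/v2.png

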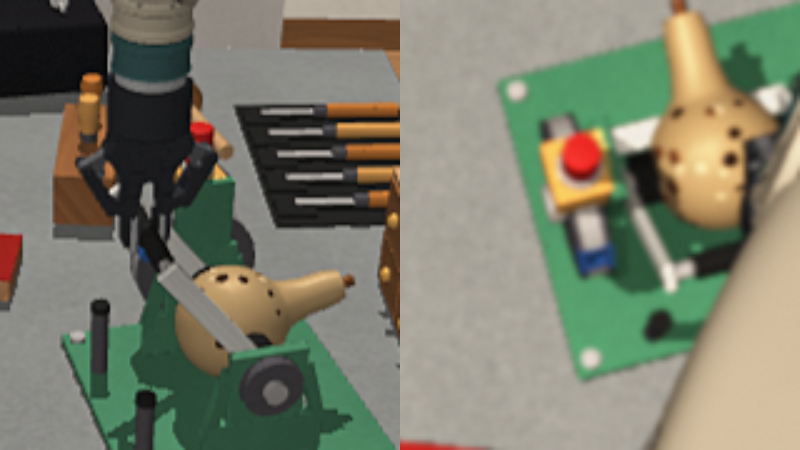

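The side view shows the gripper starting to hide the red handle, which now peeks out at crop (200,130). The top view shows the pin still on the rim, and the blue hole about 1.1 rad away, so yellow is nearly under the guide. I'll continue in finer steps by feel.

```bash
python3 - <<'E'
from lift import *
def top():
    m=cv2.inRange(hsv(manip.get_image("top")),(0,170,60),(6,255,255))>0; m[:150]=0;m[260:]=0;m[:,:290]=0;m[:,360:]=0
    b=max(blobs(m,20),key=lambda b:b[0]); return b[0],b[2].round(2)
t=.90; f0=np.array(manip.get_obs()["wrist_force"]); print(f0.round(1),top())
while t<1.1:
    t+=.012; hit=manip.move_l(at(t),v=.02,until_force=6)
    o=manip.get_obs(); f=np.array(o["wrist_force"])
    print(round(t,3),np.round(f,1),top(),"HIT" if hit else "",round(o["time_s"],1))
    if hit or np.linalg.norm(f-f0)>7: break
print(np.round(o["tool_pos"]-at(t),4))
E
```

```text
[-3.   1.   1.4] (129, array([316.2 , 198.13]))
0.912 [-3.3  0.8  2.5] (130, array([316.19, 198.18]))  29.1
0.924 [-5.1  2.   1.8] (129, array([316.22, 198.14]))  29.4
0.936 [-3.9  1.4  2.2] (130, array([316.19, 198.18]))  29.7
0.948 [-3.7  1.3  3.3] (124, array([316.35, 198.51]))  30.0
0.96 [-3.8  2.3  3.4] (123, array([316.33, 198.7 ]))  30.3
0.972 [-5.9  1.1  1.4] (123, array([316.4 , 198.73]))  30.6
0.984 [-6.6 -0.2  1.1] (123, array([316.4 , 198.73]))  30.9
0.996 [-7.8 -0.9 -0.6] (124, array([316.35, 198.75]))  31.2
1.008 [-9.3 -2.7 -2.4] (122, array([316.4 , 198.79]))  31.5
[-0.0033 -0.0007 -0.0022]
```

The pin has dropped: the red centroid shifted at t ≈ 0.95, and resistance has been building since 0.97. I'll back off to the middle of the play, lower gently onto the pin and let go.

```bash
python3 - <<'E'
from lift import *
def F(): return np.round(manip.get_obs()["wrist_force"],1)
for t in(.985,.965,.95): manip.move_l(at(t),v=.02); print(t,F())
manip.sleep(.3)
for t in(.935,.92,.905):
    h=manip.move_l(at(t),v=.015,until_force=4); print(t,F(),h)
    if h: break
manip.ungrasp(); manip.sleep(.2); print("open",F())
p=np.array(manip.get_obs()["tool_pos"]); manip.move_l(p+[0,0,.16],v=.15)
print(np.round(manip.get_obs()["tool_pos"],3),manip.get_obs()["time_s"])
q=[.5812,-.0163]; manip.goto([*q,.38],down(.235+np.pi/2)); manip.sleep(.2)
im,pose=wrist(); s=manip.get_image("side")
cv2.imwrite("pics/w5.png",im[:,:,::-1]); cv2.imwrite("pics/s5.png",s[:,:,::-1])
cv2.imwrite("pics/v5.png",np.hstack([cv2.resize(im[100:400,160:480],(400,375)),cv2.resize(s[150:300,290:450],(400,375))])[:,:,::-1])
print(redpos()[1:],manip.get_obs()["time_s"])
E
```

```text
0.985 [-6.3 -1.   0. ]
0.965 [-4.6  1.4  2. ]
0.95 [-3.5  2.1  2.8]
0.935 [-3.7  1.2  2. ] False
0.92 [-4.9  2.2  2.5] False
0.905 [-4.8  1.1  2.8] False
open [ 0.3 -0.1  0.6]
[ 0.52  -0.151  0.388] 35.725
(176, 199, 218) 36.7167
```

View pics/v5.png

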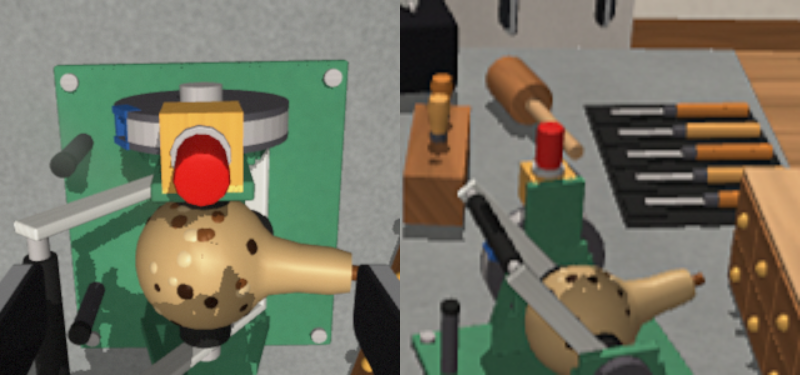

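The cradle stays up and the pin handle has dropped 7 px, which is about 19 mm, so it sits at or close to the guide top. I'll press it home with closed fingers to be sure.

```bash
python3 - <<'E'
from lift import *
manip.grasp(); q=[.5812,-.0163]
manip.move_l([*q,.30],v=.1); manip.sleep(.2)
h=manip.move_l([*q,.280],v=.02,until_force=15); o=manip.get_obs(); print(h,np.round(o["tool_pos"],4),np.round(o["wrist_force"],1))
manip.move_l([*q,.40],v=.15); manip.sleep(.3); o=manip.get_obs()
s,*r=redpos(); print(r,np.round(o["wrist_force"],1),o["time_s"])
cv2.imwrite("pics/v6.png",cv2.resize(s[180:260,310:390,::-1],(500,500)))
E
```

```text
True [ 0.5811 -0.0163  0.2882] [-0.1 -0.   4.1]
[175, 199, 218] [ 0.1 -0.1 -0.1] 40.5083
```

View pics/v6.png

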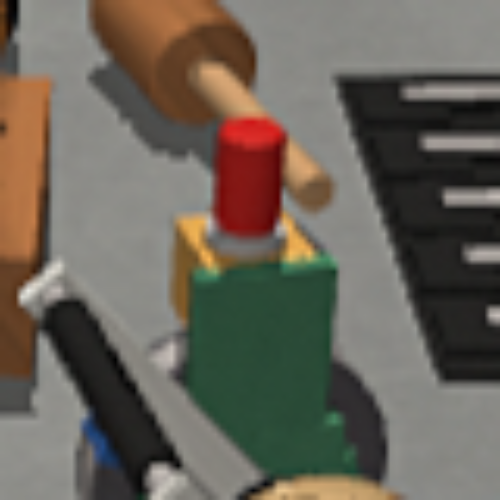

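The collar sits on the guide. Contact came at tip height 0.263 m, exactly the fully-home height, and the pin is upright. The robot is clear of everything.

```bash
python3 -c "
from rig import manip
print(manip.finish_job())"
```

```text
the job is handed in; nothing more can be done
None
```

I handed the job in at about 40 s: the cradle is locked at the yellow-marked hole at about 0.95 rad tilt, the pin is pushed fully home, and the arm is clear of everything; the hand-in call returned no verdict.

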